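# Tap a swollen follower free in its press mould

### The job

The follower of the wooden press mould has swollen and stuck crooked in its frame. Take up the wooden pounder and, with light taps on one rail of the follower and then the other, work it down until it drops free and lies flat on the bottom of the mould; a hard blow would split it. Then stand the pounder upright on the chopping board again and leave it; keep the fingers off the follower and do not disturb the things round the board.

Things in the scene. Friction and masses are not known exactly. Their poses are not given: they have to be found in the camera images.
- board: wooden chopping board, 250 (its x) x 360 (its y) x 21 mm, lying on the worktop and fixed; origin at the centre of its underside. The press mould and the pounder stand on it, one at each end.
- press: wooden press mould, fixed on the board: base plate 162 x 113 x 12 mm and on it a four-walled frame, opening 122 (its x) x 73 (its y) mm, walls 14 mm thick, rim 78 mm above the board. An upright steel spindle 14 mm across rises in the middle to 90 mm above the board. Origin at the centre of the underside, z up.
- follower: pale wooden block 120 (its x) x 70 (its y) x 45 mm with a 19 mm hole round the spindle and two rails across its top; origin at the centre of the block's underside. At the start it is stuck cocked high in the frame, its rails 15 to 28 mm above the rim. Once past the swollen band it drops: underside on the base plate, rails level with the rim. It splits at 25 N.
- rail_a (a point): centre of the top of the follower's rail at its +x end, 48 mm from its middle, 67 mm above its underside; the rail is 18 mm wide (along x), 56 mm long, 22 mm high. Pushed down here this end gives at about 7 to 12 N, slides some millimetres, then jams as the block cocks; more force does not help, but pushing the other rail does.
- rail_b (a point): the same on the rail at the follower's -x end; it behaves the same
- pounder_center (a point): dark wooden pounder standing upright on the board, 130 mm tall: flat round foot 43 mm across and 40 mm high with a soft rubber face (gives 1.25 mm per 10 N, at most 5 mm), above it a straight round handle 24 mm across, from 58 mm to 126 mm above the face; 0.23 kg. This point lies on its axis 65 mm above the face; z up the handle.
- mug: orange mug on the worktop, 101 mm tall, 78 mm across; origin at the centre of its underside
- prep_bowl: small patterned bowl, 114 mm across, 54 mm high; origin at the centre of its underside
- spice_jar: small spice jar with a yellow lid, 42 mm across, 96 mm tall; origin at the centre of its underside
Not all that is in view belongs to the job. Of the things that look like the part that bears pounder_center, the largest one is meant. Of the things that look like the follower, the larger one is meant.

How it is judged (in metres and radians):
On the way, in this order (a step that is already met when the one before it is completed fails the run):
1. the pounder is lifted off the board (z of pounder_center in the frame of board above 0.12 m), for 0.2 s.
2. the follower has come free and lies flat on the base plate inside the frame (z of follower in the frame of press below 0.015 m and angle between follower's own z axis and vertical below 0.03 rad), for 0.2 s.
At the end, for the whole second after the job is handed in: the follower lies flat on the base plate inside the frame (underside within 3 mm of it, tilt under 0.03 rad) and is at rest; the pounder stands upright on the board (its height there within 5 mm, tilt under 0.1 rad), released (all of step 2 and z of follower in the frame of press above 0.008 m and linear speed of follower below 0.02 m/s and z of pounder_center in the frame of board between 0.081 and 0.091 m and angle between pounder_center's own z axis and vertical below 0.1 rad); the robot touches nothing.
It fails at once if the follower is struck or pressed by the pounder with more than 25 N (contact force between pounder and follower above 25 N).
It fails at once if the fingers touch the follower (contact force between the fingers and follower above 0.5 N).
It fails at once if the mug, bowl or spice jar is moved by more than 20 mm (distance of any of mug, prep_bowl, spice_jar from where it was at the start of the episode above 0.02 m).
It also fails if it takes over 61 s, if anything falls off the work surface, if the arm or the gripper's body presses on something with over 40 N, if the wrist force passes 120 N, or if a joint passes its speed limit or range.

### The arm

A 7-joint arm with a two-finger parallel gripper is mounted at the origin on a cart in front of the work surface, level with it; the furniture and walls round the work are solid. World frame = base frame: x ahead of the robot, y to its left, z up, the work surface at z = 0. Lengths are in m, angles in degrees, forces in N, time in s.
With the tool pointing down it reaches from about 0.425 to 0.875 m from the base axis. Payload 4.7 kg.
Tool frame: the origin (TCP) lies at the very end of the fingers, on their centre line; the grasp point (between the pads) lies 19 mm behind it; z points along the fingers, x is the direction in which the jaws open and shut, and the axes are right-handed (so a half turn about z gives the same grasp; the last joint's range is limited). The gripper opens to 87 mm and grips with 3 to 60 N. Pads are 19 mm wide; open, the fingers measure 117 mm over their backs; the gripper's body (75 mm by 190 mm) begins 51 mm behind the grasp point.
Start: joints at [71.167, 18.392, -4.016, 83.108, 1.295, 78.541, -3.26], TCP at [0.218, -0.612, 0.223] pointing down, gripper open.
Joint ranges: [-163.93, 163.93], [-17.29, 119.83], [-79.2, 71.16], [3.27, 140.29], [-89.18, 269.18], [5.43, 117.66], [-154.24, 154.24]. Speed limits (degrees/s): [147.25, 147.25, 180, 180, 180, 180, 180].

### API

Orientations are given as [roll, pitch, yaw] about the fixed x, y, z axes, in that order (R = Rz(yaw) Ry(pitch) Rx(roll)).
In Python, from cell import sensors, vision, env gives the robot as it stands.
- The arm moves only by the shell command python3 -m inch 'ROWS' [OPENING] [FORCE]. ROWS is a JSON object of lists of equal length, an entry for each row: "dp": the shift along the tool's x, y, z in m, a list of three; "turn": the turn about the tool's z in degrees. A call has 1 to 8 rows; each row shifts and turns the commanded pose from where the row before left it, along the tool's axes as they then stand; what a row does not reach is not made up. A row lasts 1/8 s, in which the tool goes at most 62.5 mm and 10.7 degrees, less where a joint would pass 70% of its speed; a pose out of reach is approached as far as the arm can. A call is refused whole if a number of a shift passes 0.0625 or a number of a turn 10.7, either way. A call with a gripper value outside its range is refused whole. OPENING is the closure, from -1 (fully open) to 1 (shut), set as the call begins (- or left out, the last holds). The fingers move at their own pace and stop on an object; FORCE is the grip in N (left out, the last holds). Time passes only in rows, so rows that do not move let the fingers close. It gives the time, the measured TCP pose, the force and the opening at its end, in the units of the state.
- sensors.get_obs(): the state, without advancing time (a new reading comes with each control period).
- vision.read_camera(name): name is "scene" or "top" or "wrist"; returns the picture (400x640x3 uint8, blue, green, red); there is no depth.
- vision.get_calibration(name): a dict with "K" (3x3 intrinsics, pixels), "pose" (4x4, takes a point from camera to world coordinates). Camera axes: x right, y down, z forward; pixel columns grow to the right and rows downward; lengths in m; the calibration is good to about 2 mm. A picture is of the moment at which its call begins: read the wrist's pose just before it. get_calibration takes no time and is no camera call; for the wrist camera it gives the pose at the moment of the call.
- env.sign_off(): hands the job in, once; it reports no verdict.
The state is a dict: "time_s": time; "qpos": joint angles; "joint_velocities": joint speeds; "effort": joint torques, N m; "tool_pos": TCP position; "tool_rot": TCP orientation; "force": force on the tool from outside, world axes, zero at the start; "wrist_torque": the same for the moment, N m; "grip_width": finger opening in m.
Only numpy, scipy, OpenCV 4.12 (cv2) and the standard library are available. Lean on these libraries where they do the work, as an engineer would, in place of code of your own. Each camera call takes 0.05 s, during which the arm holds its last target.

## Working session

There is one attempt and no reset: what is moved stays moved. The work goes in short steps, Python scripts to look and compute and a shell command to move; the robot and the scene stay as the last step left them, time stands still between calls to the robot, and variables do not carry over. Pictures are saved under pics/ and viewed, and the job is handed in when it is done.

```bash
ls; mkdir -p pics
python3 - <<'E'
from cell import sensors, vision
import cv2
o=sensors.get_obs();print({k:o[k] for k in('time_s','tool_pos','tool_rot','force','grip_width')})
for n in('scene','top','wrist'):
    c=vision.get_calibration(n);print(n,c['K'].tolist() if hasattr(c['K'],'tolist') else c['K']);print(c['pose'])
    cv2.imwrite(f'pics/{n}0.png',vision.read_camera(n))
E
```

```text
pics
{'time_s': 0.0, 'tool_pos': array([ 0.21824998, -0.61167275,  0.22146354]), 'tool_rot': array([ 1.79994544e+02,  1.08893650e-01, -7.03561398e+01]), 'force': array([ 0.04286414, -0.45149234,  0.54063518]), 'grip_width': 0.08677836253780674}
scene [[452.7265130475137, 0.0, 317.6573688941348], [0.0, 452.7265130475137, 201.96078843708162], [0.0, 0.0, 1.0]]
[[ 0.71482713 -0.28181675  0.64000116 -0.34574918]
 [-0.698966   -0.31626927  0.64142052 -0.94584844]
 [ 0.02164965 -0.90584384 -0.42305818  0.66525014]
 [ 0.          0.          0.          1.        ]]
top [[379.9944001767875, 0.0, 316.4032493880207], [0.0, 379.9944001767875, 200.47933703511637], [0.0, 0.0, 1.0]]
[[ 0.02090151 -0.99316641  0.11481994  0.42273525]
 [-0.99977953 -0.02053317  0.00438991 -0.08382423]
 [-0.00200229 -0.11488638 -0.99337662  1.239704  ]
 [ 0.          0.          0.          1.        ]]
wrist [[346.43529470341326, 0.0, 319.1405388467734], [0.0, 346.43529470341326, 200.31717767024867], [0.0, 0.0, 1.0]]
[[ 0.33665712 -0.89632096 -0.28856665  0.29758758]
 [-0.94162577 -0.32101234 -0.10144946 -0.58320075]
 [-0.00170218  0.30587548 -0.95207     0.38342826]
 [ 0.          0.          0.          1.        ]]
```

View pics/scene0.png

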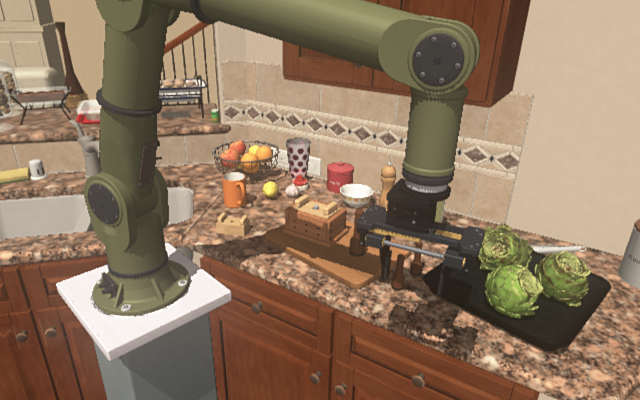

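View pics/top0.png

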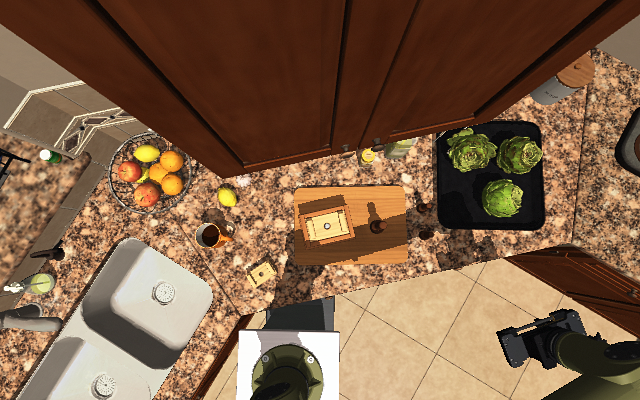

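View pics/wrist0.png

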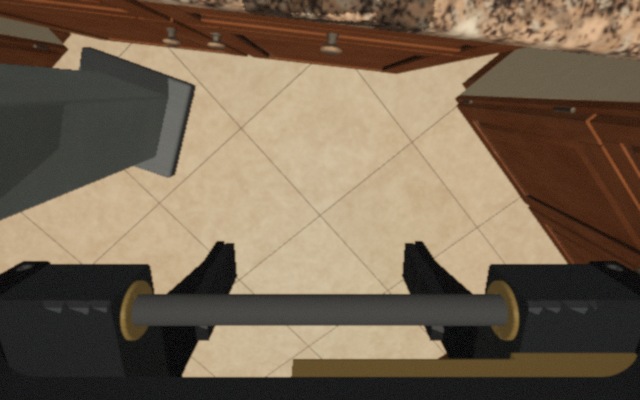

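Run:
```python
import cv2
a=cv2.imread('pics/top0.png')[165:285,270:450];cv2.imwrite('pics/topz.png',cv2.resize(a,None,fx=4.4,fy=4.4,interpolation=cv2.INTER_CUBIC))
a=cv2.imread('pics/scene0.png')[150:300,200:440];cv2.imwrite('pics/scenez.png',cv2.resize(a,None,fx=3.3,fy=3.3,interpolation=cv2.INTER_CUBIC))
```

```text
(no output)
```

View pics/topz.png

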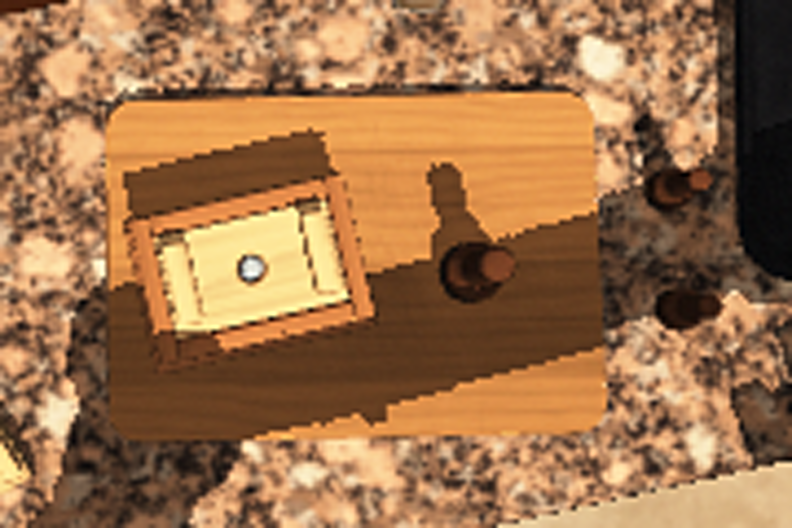

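View pics/scenez.png

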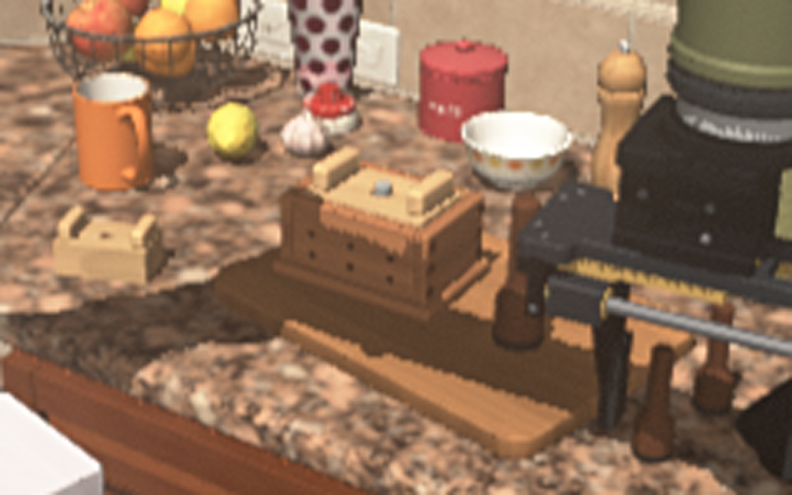

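```bash
cat > h.py <<'E'
import numpy as np
from cell import vision
def ray(cam,u,v,z,cal=None):
    c=cal or vision.get_calibration(cam);K=np.array(c['K']);P=np.array(c['pose'])
    d=P[:3,:3]@np.linalg.solve(K,[u,v,1.]);o=P[:3,3]
    return o+d*(z-o[2])/d[2]
def tz(u,v,z): return ray('top',270+(u+.5)/4.4-.5,165+(v+.5)/4.4-.5,z)
def sz(u,v,z): return ray('scene',200+(u+.5)/3.3-.5,150+(v+.5)/3.3-.5,z)
E
python3 - <<'E'
from h import *
np.set_printoptions(precision=4,suppress=True)
print('ptop',tz(497,264,.151),'foot',tz(468,272,.061))
print('spindle',tz(251,268,.111))
for p in[(132,222),(340,178),(373,315),(165,365)]:print('rim',tz(*p,.099))
for p in[(107,93),(592,93),(605,440),(107,440)]:print('board',tz(*p,.021))
print('railtops T',tz(183,285,.12),tz(320,250,.12))
print('scene foot bottom',sz(520,340,.021), 'ptop',sz(525,198,.151))
print('scene spindle',sz(382,186,.111))
print('rail tops scene', sz(338,160,.12),sz(338,160,.127),sz(432,186,.114),sz(432,186,.12))
print('bowl rim',sz(516,125,.054),'bowl left',sz(462,125,.054),'jar?')
print('mug',sz(112,85,.101),'small pounders',sz(653,350,.09),sz(715,310,.09))
print('jar',ray('top',369,156,.096))
E
```

```text
ptop [ 0.483  -0.2698  0.151 ] foot [ 0.4819 -0.2648  0.061 ]
spindle [ 0.479  -0.1108  0.111 ]
rim [ 0.5094 -0.0292  0.099 ]
rim [ 0.5426 -0.171   0.099 ]
rim [ 0.4495 -0.1945  0.099 ]
rim [ 0.4128 -0.0541  0.099 ]
board [ 0.6102 -0.0046  0.021 ]
board [ 0.6175 -0.3618  0.021 ]
board [ 0.3652 -0.3698  0.021 ]
board [ 0.3577 -0.0116  0.021 ]
railtops T [ 0.4663 -0.0654  0.12  ] [ 0.4916 -0.1566  0.12  ]
scene foot bottom [ 0.4812 -0.2742  0.021 ] ptop [ 0.4791 -0.2712  0.151 ]
scene spindle [ 0.4689 -0.1207  0.111 ]
rail tops scene [ 0.4637 -0.0704  0.12  ] [ 0.4533 -0.0817  0.127 ] [ 0.4965 -0.1538  0.114 ] [ 0.4873 -0.1624  0.12  ]
bowl rim [ 0.7597 -0.0231  0.054 ] bowl left [0.7173 0.0143 0.054 ] jar?
mug [0.4446 0.2458 0.101 ] small pounders [ 0.4543 -0.4211  0.09  ] [ 0.5371 -0.4183  0.09  ]
jar [ 0.6957 -0.2374  0.096 ]
```

```bash
python3 -m inch '{"dp":[[-0.029,-0.045,0],[-0.029,-0.045,0],[-0.029,-0.045,0],[-0.029,-0.045,0],[-0.029,-0.045,0],[-0.029,-0.045,0],[-0.029,-0.045,0],[-0.029,-0.045,0]],"turn":[0,0,0,0,0,0,0,5.6]}' -1 20
python3 -m inch '{"dp":[[0,0,0],[0,0,0]],"turn":[0,0]}'
python3 - <<'E'
from cell import sensors, vision
import cv2
o=sensors.get_obs();print({k:o[k] for k in('time_s','tool_pos','tool_rot','force','grip_width')})
print(vision.get_calibration('wrist')['pose'].tolist())
cv2.imwrite('pics/w1.png',vision.read_camera('wrist'))
cv2.imwrite('pics/s1.png',vision.read_camera('scene'))
E
```

```text
time_s: 1.15
tool_pos: [0.4802, -0.2712, 0.2224]
tool_rot: [180.0, -0.0, -76.1]
force: [0.4, -1.1, -0.1]
grip_width: 0.0869
time_s: 1.4
tool_pos: [0.479, -0.2732, 0.2222]
tool_rot: [179.9, -0.0, -75.9]
force: [-1.1, -0.3, 0.8]
grip_width: 0.0871
{'time_s': 1.4, 'tool_pos': array([ 0.47903027, -0.27316832,  0.22223659]), 'tool_rot': array([ 1.79937668e+02, -1.24498140e-02, -7.59317624e+01]), 'force': array([-1.10430712, -0.34243442,  0.78621377]), 'grip_width': 0.08707366943946494}
[[0.24363485606860105, -0.9231222951178895, -0.2974681246196124, 0.560794290339217], [-0.9698669781027233, -0.2317915134476394, -0.07503825077613174, -0.2521238732680087], [0.00031889547008353154, 0.3067864445341908, -0.9517783228019779, 0.3840247407910969], [0.0, 0.0, 0.0, 1.0]]
```

View pics/w1.png

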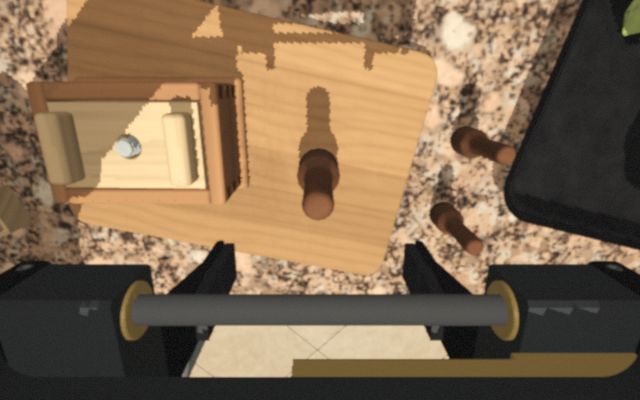

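View pics/s1.png

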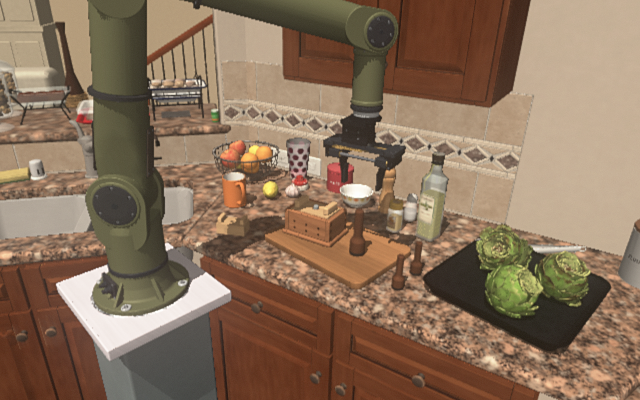

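Run:
```python
import cv2
a=cv2.imread('pics/w1.png')[60:240,10:280];cv2.imwrite('pics/w1z.png',cv2.resize(a,None,fx=2.9,fy=2.9,interpolation=cv2.INTER_CUBIC))
a=cv2.imread('pics/s1.png')[180:300,250:430];cv2.imwrite('pics/s1z.png',cv2.resize(a,None,fx=4.4,fy=4.4,interpolation=cv2.INTER_CUBIC))
```

```text
(no output)
```

View pics/w1z.png

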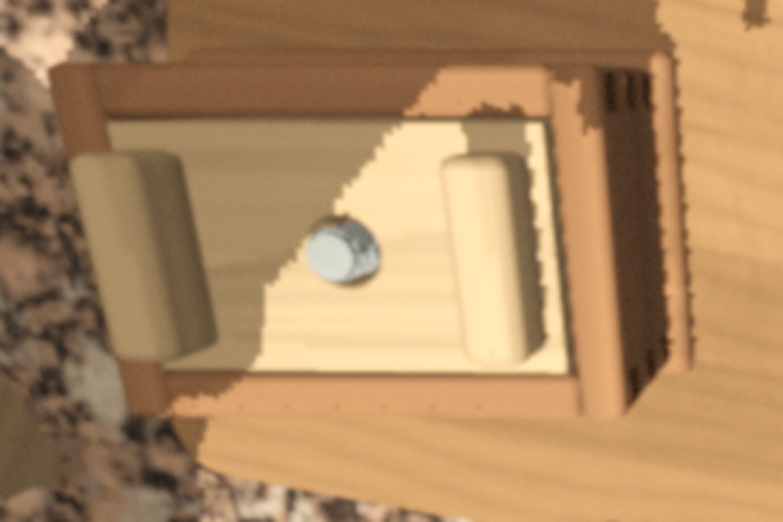

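View pics/s1z.png

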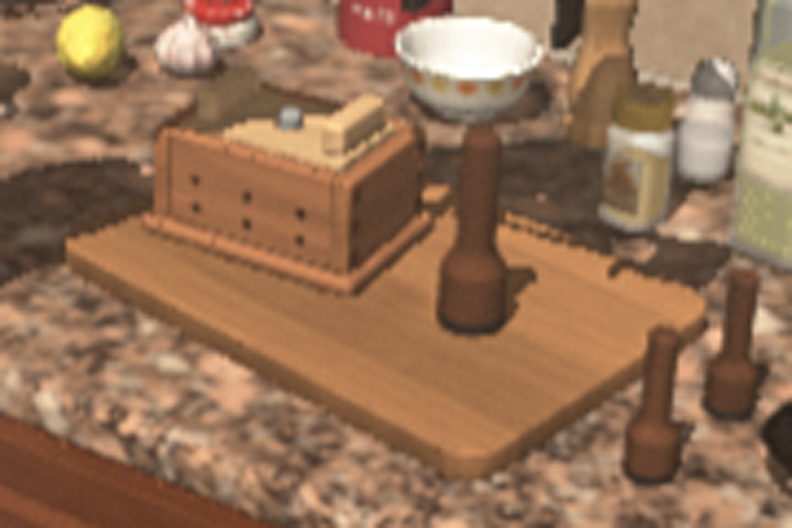

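```bash
cat >> h.py <<'E'
import cv2
def proj(c):
    P=np.linalg.inv(np.array(c['pose']));return np.array(c['K'])@P[:3]
def tri(c1,p1,c2,p2):
    X=cv2.triangulatePoints(proj(c1),proj(c2),np.array(p1,float).reshape(2,1),np.array(p2,float).reshape(2,1));return X[:3,0]/X[3,0]
def unz(u,v,ox,oy,f): return ox+(u+.5)/f-.5, oy+(v+.5)/f-.5
E
python3 - <<'E'
from h import *
np.set_printoptions(precision=4,suppress=True)
W=vision.get_calibration('wrist');S=vision.get_calibration('scene')
w=lambda u,v:unz(u,v,10,60,2.9); s=lambda u,v:unz(u,v,200,150,3.3); s1=lambda u,v:unz(u,v,250,180,4.4)
print('railL',tri(W,w(122,257),S,s(336,162)),'railR',tri(W,w(480,260),S,s(431,187)))
print('spindle',tri(W,w(333,253),S,s(382,183)), ray('w',*w(333,253),.111,W))
for p in[(50,68),(548,68),(625,415),(128,415)]:print('rim',ray('',*w(*p),.099,W))
print('ptop',ray('',318,205,.151,W),tri(W,(318,205),S,s1(482,130)),'ftop',ray('',319,168,.061,W))
E
```

```text
railL [ 0.4677 -0.0628  0.1147] railR [ 0.4908 -0.1571  0.1165]
spindle [ 0.4788 -0.1118  0.107 ] [ 0.4809 -0.1151  0.111 ]
rim [ 0.5094 -0.0315  0.099 ]
rim [ 0.5417 -0.1614  0.099 ]
rim [ 0.4493 -0.1972  0.099 ]
rim [ 0.4136 -0.0531  0.099 ]
ptop [ 0.4838 -0.2717  0.151 ] [ 0.4828 -0.2705  0.1508] ftop [ 0.4905 -0.2708  0.061 ]
```

```bash
python3 -m inch '{"dp":[[-0.001,-0.004,0.033],[0,0,0.033],[0,0,0.033],[0,0,0.033],[0,0,0],[0,0,0]],"turn":[0,0,0,0,0,0]}' -1 20
python3 - <<'E'
from cell import sensors, vision
import cv2
print(sensors.get_obs()['tool_pos'])
cv2.imwrite('pics/w2.png',vision.read_camera('wrist'))
E
```

```text
time_s: 2.25
tool_pos: [0.4835, -0.272, 0.0918]
tool_rot: [-179.9, -0.1, -76.0]
force: [1.5, -0.8, 0.1]
grip_width: 0.0868
[ 0.48349192 -0.27195805  0.09176802]
```

View pics/w2.png

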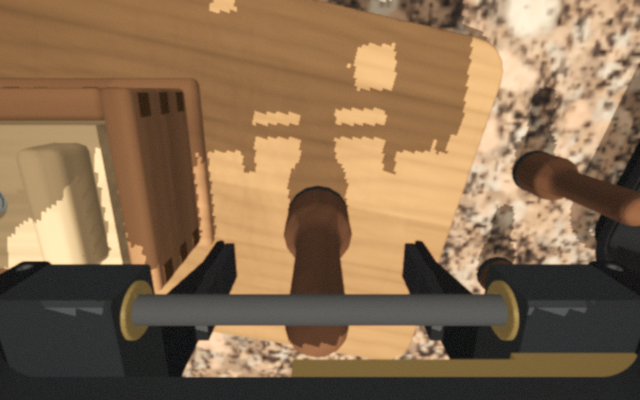

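```bash
python3 -m inch '{"dp":[[0,0,0],[0,0,0],[0,0,0],[0,0,0],[0,0,0],[0,0,0]],"turn":[0,0,0,0,0,0]}' 1 50
```

```text
time_s: 3.05
tool_pos: [0.4831, -0.2708, 0.0905]
tool_rot: [180.0, 0.0, -76.0]
force: [0.9, 0.5, -0.3]
grip_width: 0.0349
```

```bash
python3 -m inch '{"dp":[[0,0,0],[0,0,0],[0,0,0],[0,0,0]],"turn":[0,0,0,0]}'
python3 -m inch '{"dp":[[0,0,-0.01],[0,0,-0.03],[0,0,-0.04],[0,0,-0.04],[0,0,-0.03],[0,0,0],[0,0,0]],"turn":[0,0,0,0,0,0,0]}'
python3 - <<'E'
from cell import sensors, vision
import cv2
o=sensors.get_obs();print(o['tool_pos'],o['force'],o['wrist_torque'],o['grip_width'])
a=vision.read_camera('scene')[120:300,250:490]
cv2.imwrite('pics/s3.png',cv2.resize(a,None,fx=3.3,fy=3.3,interpolation=cv2.INTER_CUBIC))
cv2.imwrite('pics/w3.png',vision.read_camera('wrist'))
E
```

```text
time_s: 3.55
tool_pos: [0.4831, -0.2708, 0.0905]
tool_rot: [180.0, -0.0, -76.0]
force: [1.0, -0.2, -0.4]
grip_width: 0.023
time_s: 4.42
tool_pos: [0.4824, -0.2704, 0.2391]
tool_rot: [179.9, 0.1, -76.0]
force: [-0.7, -0.4, -2.8]
grip_width: 0.0229
[ 0.48236024 -0.27037853  0.23908525] [-0.68305073 -0.43876165 -2.83667131] [0.02585392 0.05216244 0.05381305] 0.022931994017052714
```

View pics/s3.png

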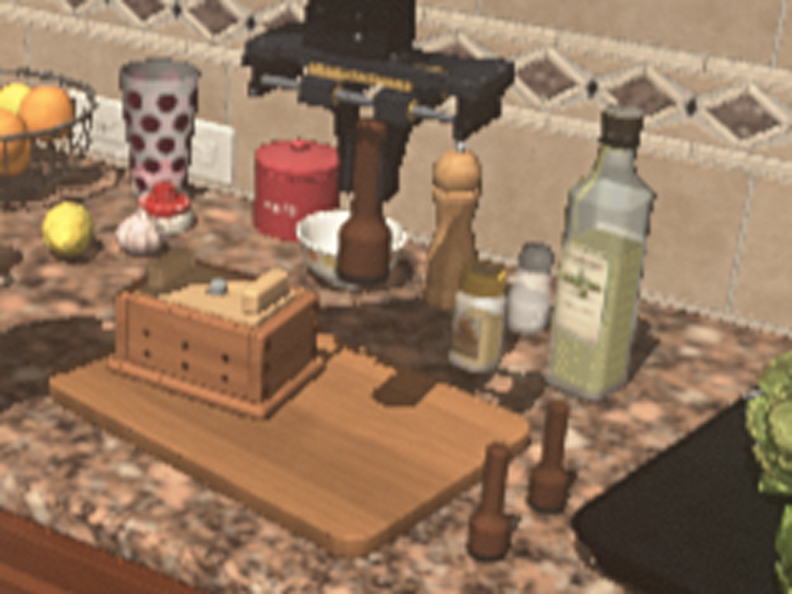

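View pics/w3.png

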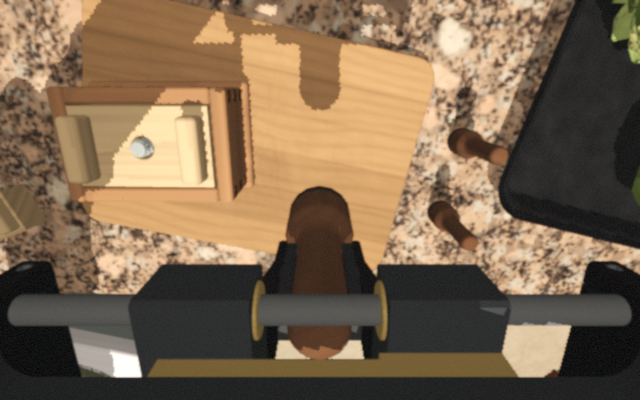

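```bash
python3 -m inch '{"dp":[[-0.03,-0.01,0],[-0.03,-0.01,0],[-0.03,-0.01,0],[-0.02,-0.005,0.01],[0,0,0.015],[0,0,0.01],[0,0,0],[0,0,0]],"turn":[0,0,0,0,0,0,0,0]}'
python3 - <<'E'
from cell import sensors, vision
import cv2
o=sensors.get_obs();print(o['tool_pos'],o['force'],o['wrist_torque'],o['grip_width'])
a=vision.read_camera('scene')[150:270,260:420]
cv2.imwrite('pics/s4.png',cv2.resize(a,None,fx=5,fy=5,interpolation=cv2.INTER_CUBIC))
cv2.imwrite('pics/w4.png',vision.read_camera('wrist'))
E
```

```text
time_s: 5.52
tool_pos: [0.4905, -0.1565, 0.2056]
tool_rot: [-180.0, -0.0, -76.0]
force: [-0.2, -0.2, -2.9]
grip_width: 0.0234
[ 0.49047635 -0.15654983  0.20559083] [-0.18096989 -0.18354443 -2.94427009] [-0.00318005 -0.00712978  0.0461501 ] 0.02338187855931464
```

View pics/s4.png

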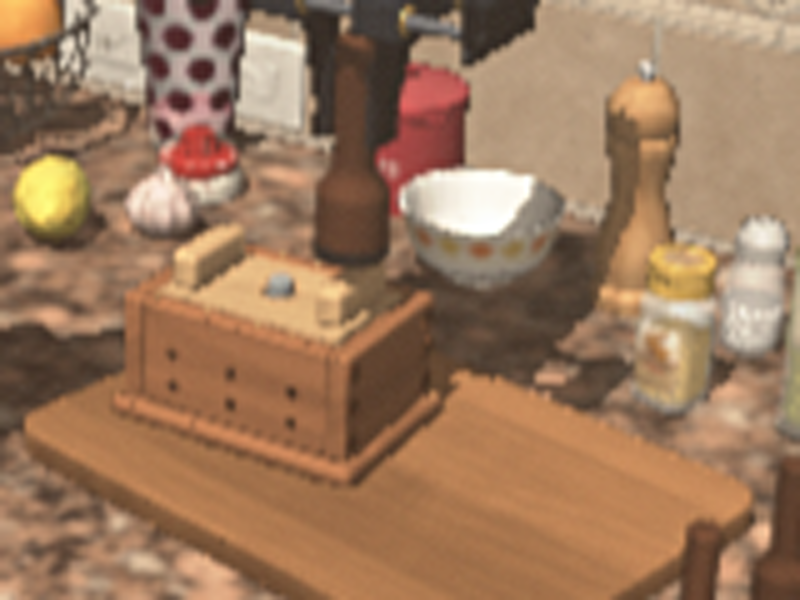

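View pics/w4.png

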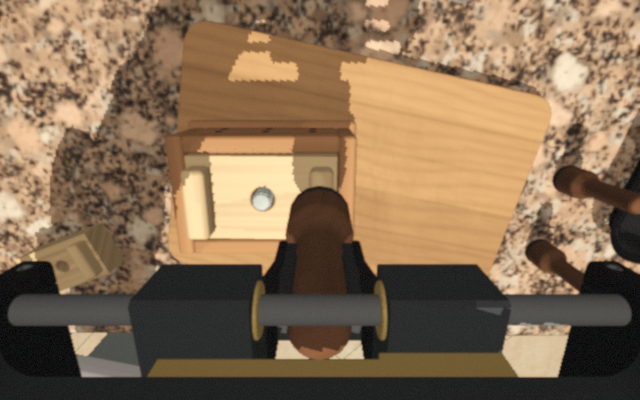

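```bash
python3 -m inch '{"dp":[[-0.03,0,0],[-0.03,0,0],[-0.03,0,0],[0,0,0],[0,0,0.002],[0,0,0.002],[0,0,0]],"turn":[0,0,0,0,0,0,0]}'
python3 -m inch '{"dp":[[0,0,0.001],[0,0,0.001],[0,0,0]],"turn":[0,0,0]}'
python3 - <<'E'
from cell import sensors, vision
import cv2
o=sensors.get_obs();print(o['tool_pos'],o['force'],o['wrist_torque'],o['grip_width'])
a=vision.read_camera('scene')[150:270,260:420]
cv2.imwrite('pics/s5.png',cv2.resize(a,None,fx=5,fy=5,interpolation=cv2.INTER_CUBIC))
E
```

```text
time_s: 6.5
tool_pos: [0.4685, -0.069, 0.2012]
tool_rot: [180.0, 0.0, -76.0]
force: [0.2, 0.1, -2.1]
grip_width: 0.0229
time_s: 6.88
tool_pos: [0.4685, -0.0682, 0.1994]
tool_rot: [180.0, 0.0, -76.0]
force: [0.9, 0.1, -2.4]
grip_width: 0.0234
[ 0.46852484 -0.06820835  0.19940641] [ 0.91805859  0.11847837 -2.37756445] [-0.06633638  0.08080273  0.04600228] 0.023434199111281327
```

View pics/s5.png

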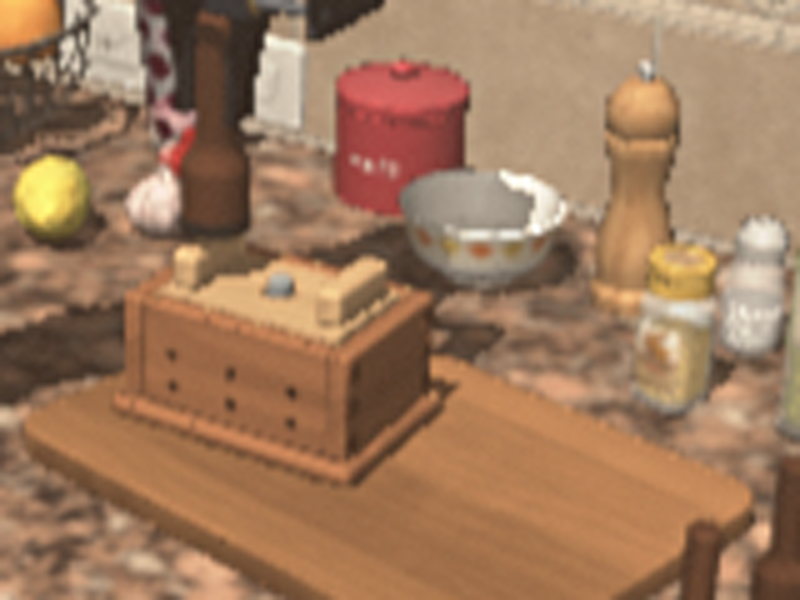

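```bash
python3 -m inch '{"dp":[[0,0,0.001],[0,0,0.001],[0,0,0]],"turn":[0,0,0]}' | egrep 'pos|force'
python3 -m inch '{"dp":[[0,0,0.001],[0,0,0]],"turn":[0,0]}'| egrep 'pos|force'
```

```text
tool_pos: [0.4685, -0.0682, 0.1974]
force: [-0.1, -0.1, -1.9]
tool_pos: [0.4685, -0.0682, 0.1965]
force: [-0.1, 0.3, -2.8]
```

```bash
python3 -m inch '{"dp":[[0,0,0.001],[0,0,0]],"turn":[0,0]}'| egrep 'pos|force'
```

```text
tool_pos: [0.4685, -0.0682, 0.1954]
force: [0.4, 1.0, -2.8]
```

```bash
python3 -m inch '{"dp":[[0,0,0.001],[0,0,0]],"turn":[0,0]}'| egrep 'pos|force'
```

```text
tool_pos: [0.4685, -0.0683, 0.1944]
force: [0.2, -0.5, -1.6]
```

```bash
python3 -m inch '{"dp":[[0,0,0.001],[0,0,0]],"turn":[0,0]}'| egrep 'pos|force'
```

```text
tool_pos: [0.4685, -0.0682, 0.1934]
force: [0.4, 0.5, -2.7]
```

```bash
python3 -m inch '{"dp":[[0,0,0.001],[0,0,0]],"turn":[0,0]}'| egrep 'pos|force'
```

```text
tool_pos: [0.4685, -0.0682, 0.1924]
force: [0.2, 0.0, -1.7]
```

```bash
python3 -m inch '{"dp":[[0,0,0.001],[0,0,0]],"turn":[0,0]}'| egrep 'pos|force'
```

```text
tool_pos: [0.4685, -0.0682, 0.1914]
force: [0.3, -0.9, -1.3]
```

```bash
python3 -m inch '{"dp":[[0,0,0.001],[0,0,0]],"turn":[0,0]}'| egrep 'pos|force'
```

```text
tool_pos: [0.4687, -0.0683, 0.1907]
force: [-1.3, -0.1, -1.4]
```

```bash
python3 -m inch '{"dp":[[0,0,0.001],[0,0,0]],"turn":[0,0]}'| egrep 'pos|force'
```

```text
tool_pos: [0.4688, -0.0683, 0.1901]
force: [-0.5, -0.6, 3.4]
```

```bash
python3 -m inch '{"dp":[[0,0,0.001],[0,0,0]],"turn":[0,0]}'| egrep 'pos|force'
```

```text
tool_pos: [0.4689, -0.0682, 0.1893]
force: [-2.3, -0.0, 4.7]
```

```bash
python3 -m inch '{"dp":[[0,0,0.0005],[0,0,0]],"turn":[0,0]}'| egrep 'pos|force'
```

```text
tool_pos: [0.4689, -0.0681, 0.189]
force: [-1.7, 0.6, 6.5]
```

```bash
python3 -m inch '{"dp":[[0,0,0.001],[0,0,0]],"turn":[0,0]}'| egrep 'pos|force'
```

```text
tool_pos: [0.4689, -0.0677, 0.1881]
force: [-3.1, 1.5, 7.2]
```

```bash
python3 -m inch '{"dp":[[0,0,0.001],[0,0,0]],"turn":[0,0]}'| egrep 'pos|force'
```

```text
tool_pos: [0.4689, -0.0673, 0.1872]
force: [-2.7, 1.7, 8.5]
```

```bash
python3 -m inch '{"dp":[[0,0,0.001],[0,0,0]],"turn":[0,0]}'| egrep 'pos|force'
```

```text
tool_pos: [0.4689, -0.0671, 0.1865]
force: [-3.9, 2.8, 9.7]
```

```bash
python3 -m inch '{"dp":[[0,0,0.001],[0,0,0]],"turn":[0,0]}'| egrep 'pos|force'
```

```text
tool_pos: [0.469, -0.0671, 0.186]
force: [-5.5, 2.2, 12.7]
```

```bash
python3 -m inch '{"dp":[[0,0,0.001],[0,0,0]],"turn":[0,0]}'| egrep 'pos|force'
```

```text
tool_pos: [0.4691, -0.067, 0.1855]
force: [-6.2, 3.4, 14.8]
```

```bash
python3 -m inch '{"dp":[[0,0,-0.008],[0,0,-0.01],[0,0,0],[0.03,0,0],[0.03,0,0],[0.03,0,0],[0,0,0]],"turn":[0,0,0,0,0,0,0]}'
python3 - <<'E'
from cell import sensors, vision
import cv2
o=sensors.get_obs();print(o['tool_pos'],o['force'],o['wrist_torque'],o['grip_width'])
a=vision.read_camera('scene')[150:270,260:420]
cv2.imwrite('pics/s6.png',cv2.resize(a,None,fx=5,fy=5,interpolation=cv2.INTER_CUBIC))
E
```

```text
time_s: 11.92
tool_pos: [0.4899, -0.1585, 0.1999]
tool_rot: [179.9, 0.0, -76.2]
force: [0.0, 0.2, -2.8]
grip_width: 0.023
[ 0.48989924 -0.15847993  0.19993017] [ 0.01193843  0.19196634 -2.77409013] [ 0.06863546  0.05602233 -0.06103794] 0.02302218774571191
```

View pics/s6.png

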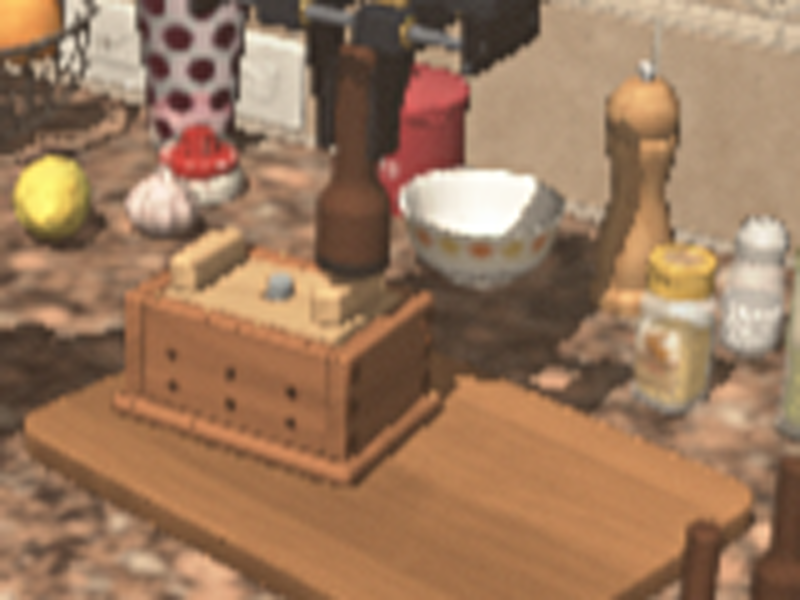

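```bash
python3 -m inch '{"dp":[[0,0,0.002],[0,0,0.002],[0,0,0.002],[0,0,0]],"turn":[0,0,0,0]}'| egrep 'pos|force'
python3 -m inch '{"dp":[[0,0,0.001],[0,0,0.001],[0,0,0]],"turn":[0,0,0]}' | egrep 'pos|force'
```

```text
tool_pos: [0.4903, -0.1552, 0.1949]
force: [-0.0, -0.8, -2.6]
tool_pos: [0.4905, -0.1556, 0.1931]
force: [0.0, 0.2, -1.8]
```

```bash
python3 -m inch '{"dp":[[0,0,0.001],[0,0,0.001],[0,0,0]],"turn":[0,0,0]}' | egrep 'pos|force'
```

```text
tool_pos: [0.4908, -0.1558, 0.1917]
force: [-0.9, -0.1, 3.1]
```

```bash
python3 -m inch '{"dp":[[0,0,0.001],[0,0,0.001],[0,0,0]],"turn":[0,0,0]}' | egrep 'pos|force'
```

```text
tool_pos: [0.4908, -0.1562, 0.1893]
force: [-0.0, -1.9, 3.4]
```

```bash
python3 -m inch '{"dp":[[0,0,0.001],[0,0,0.001],[0,0,0]],"turn":[0,0,0]}' | egrep 'pos|force'
```

```text
tool_pos: [0.4907, -0.1561, 0.1872]
force: [1.3, -2.8, 3.8]
```

```bash
python3 -m inch '{"dp":[[0,0,0.001],[0,0,0.001],[0,0,0]],"turn":[0,0,0]}' | egrep 'pos|force'
```

```text
tool_pos: [0.4907, -0.1561, 0.1854]
force: [1.3, -4.1, 5.2]
```

```bash
python3 -m inch '{"dp":[[0,0,0.001],[0,0,0]],"turn":[0,0]}' | egrep 'pos|force'
```

```text
tool_pos: [0.4909, -0.1565, 0.1847]
force: [0.9, -4.6, 6.5]
```

```bash
python3 -m inch '{"dp":[[0,0,0.001],[0,0,0.001],[0,0,0]],"turn":[0,0,0]}' | egrep 'pos|force'
```

```text
tool_pos: [0.4911, -0.1571, 0.1832]
force: [-0.2, -5.2, 7.4]
```

```bash
python3 -m inch '{"dp":[[0,0,0.001],[0,0,0]],"turn":[0,0]}' | egrep 'pos|force'
python3 - <<'E'
from cell import sensors, vision
import cv2
o=sensors.get_obs();print(o['tool_pos'],o['force'],o['wrist_torque'],o['grip_width'])
a=vision.read_camera('scene')[150:270,260:420]
cv2.imwrite('pics/s7.png',cv2.resize(a,None,fx=5,fy=5,interpolation=cv2.INTER_CUBIC))
E
```

```text
tool_pos: [0.4912, -0.1574, 0.1824]
force: [0.2, -6.0, 8.9]
[ 0.49115723 -0.15741827  0.18239862] [ 0.19478161 -5.95834513  8.91324447] [-1.65041282 -0.05962542  0.00292455] 0.023537169250644835
```

View pics/s7.png

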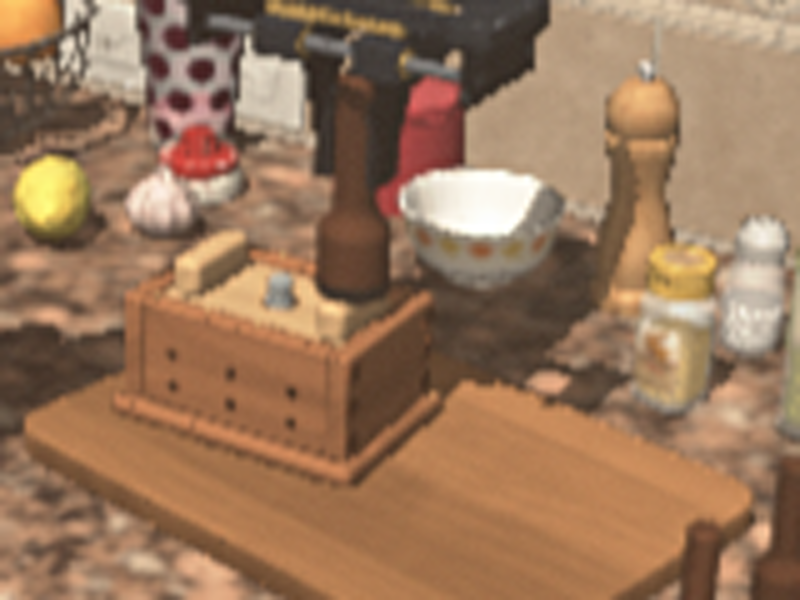

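```bash
python3 -m inch '{"dp":[[0,0,0.001],[0,0,0]],"turn":[0,0]}' | egrep 'pos|force'
```

```text
tool_pos: [0.4913, -0.1577, 0.1817]
force: [0.4, -5.8, 10.0]
```

```bash
python3 -m inch '{"dp":[[0,0,0.001],[0,0,0]],"turn":[0,0]}' | egrep 'pos|force'
```

```text
tool_pos: [0.4914, -0.158, 0.1809]
force: [1.5, -5.5, 11.4]
```

```bash
python3 -m inch '{"dp":[[0,0,-0.008],[0,0,-0.01],[0,0,0],[-0.03,0,0],[-0.03,0,0],[-0.03,0,0],[0,0,0],[0,0,0.002]],"turn":[0,0,0,0,0,0,0,0]}'| egrep 'pos|force'
python3 -m inch '{"dp":[[0,0,0.001],[0,0,0.001],[0,0,0]],"turn":[0,0,0]}' | egrep 'pos|force'
```

```text
tool_pos: [0.4684, -0.0686, 0.1947]
force: [0.3, -1.1, -2.5]
tool_pos: [0.4685, -0.0686, 0.1928]
force: [-0.4, -0.2, -2.0]
```

```bash
python3 -m inch '{"dp":[[0,0,0.001],[0,0,0.001],[0,0,0]],"turn":[0,0,0]}' | egrep 'pos|force'
```

```text
tool_pos: [0.4685, -0.0682, 0.191]
force: [-0.4, 0.1, -2.4]
```

```bash
python3 -m inch '{"dp":[[0,0,0.001],[0,0,0.001],[0,0,0]],"turn":[0,0,0]}' | egrep 'pos|force'
```

```text
tool_pos: [0.4685, -0.0683, 0.1889]
force: [-0.1, 0.0, -1.8]
```

```bash
python3 -m inch '{"dp":[[0,0,0.001],[0,0,0.001],[0,0,0]],"turn":[0,0,0]}' | egrep 'pos|force'
```

```text
tool_pos: [0.4685, -0.0682, 0.1869]
force: [0.4, -0.5, -1.6]
```

```bash
python3 -m inch '{"dp":[[0,0,0.001],[0,0,0.001],[0,0,0]],"turn":[0,0,0]}' | egrep 'pos|force'
```

```text
tool_pos: [0.4688, -0.0681, 0.1856]
force: [-1.5, 1.2, 4.4]
```

```bash
python3 -m inch '{"dp":[[0,0,0.001],[0,0,0.001],[0,0,0]],"turn":[0,0,0]}' | egrep 'pos|force'
```

```text
tool_pos: [0.4687, -0.0678, 0.1831]
force: [-1.5, 2.1, 4.2]
```

```bash
python3 -m inch '{"dp":[[0,0,0.001],[0,0,0.001],[0,0,0]],"turn":[0,0,0]}' | egrep 'pos|force'
```

```text
tool_pos: [0.4687, -0.0678, 0.181]
force: [-1.3, 2.3, 4.0]
```

```bash
python3 -m inch '{"dp":[[0,0,0.001],[0,0,0.001],[0,0,0]],"turn":[0,0,0]}' | egrep 'pos|force'
```

```text
tool_pos: [0.4688, -0.0679, 0.1792]
force: [-0.5, 3.2, 4.3]
```

```bash
python3 -m inch '{"dp":[[0,0,0.001],[0,0,0.001],[0,0,0]],"turn":[0,0,0]}' | egrep 'pos|force'
```

```text
tool_pos: [0.4687, -0.0686, 0.1769]
force: [-0.2, 1.9, 3.2]
```

```bash
python3 -m inch '{"dp":[[0,0,0.001],[0,0,0.001],[0,0,0]],"turn":[0,0,0]}' | egrep 'pos|force'
```

```text
tool_pos: [0.4688, -0.0681, 0.1755]
force: [-0.9, 3.3, 6.3]
```

```bash
python3 -m inch '{"dp":[[0,0,0.001],[0,0,0.001],[0,0,0]],"turn":[0,0,0]}' | egrep 'pos|force'
python3 - <<'E'
from cell import sensors, vision
import cv2
o=sensors.get_obs();print(o['time_s'],o['tool_pos'],o['force'],o['wrist_torque'],o['grip_width'])
a=vision.read_camera('scene')[150:270,260:420]
cv2.imwrite('pics/s8.png',cv2.resize(a,None,fx=5,fy=5,interpolation=cv2.INTER_CUBIC))
E
```

```text
tool_pos: [0.4689, -0.0681, 0.1745]
force: [-3.5, 4.1, 12.6]
20.9 [ 0.46892437 -0.06805765  0.17451827] [-3.4873381   4.1278875  12.58457755] [0.92103541 0.88083651 0.0201838 ] 0.023290564820204418
```

View pics/s8.png

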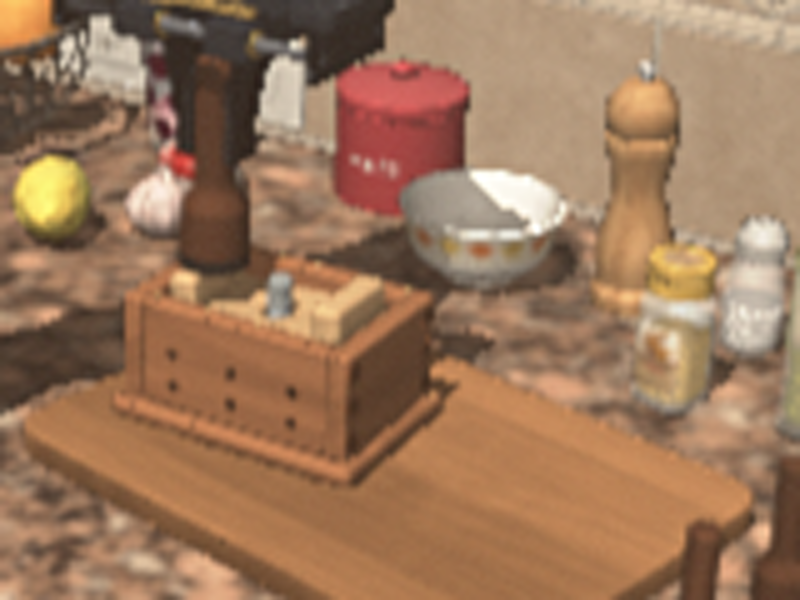

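```bash
python3 -m inch '{"dp":[[0,0,-0.008],[0,0,-0.01],[0,0,0],[0.03,0,0],[0.03,0,0],[0.03,0,0],[0,0,0],[0,0,0.003]],"turn":[0,0,0,0,0,0,0,0]}'| egrep 'pos|force'
python3 -m inch '{"dp":[[0,0,0.001],[0,0,0.001],[0,0,0]],"turn":[0,0,0]}' | egrep 'pos|force'
```

```text
tool_pos: [0.4902, -0.1549, 0.1875]
force: [0.4, -0.0, -2.4]
tool_pos: [0.4904, -0.1552, 0.186]
force: [0.1, -0.6, -2.9]
```

```bash
python3 -m inch '{"dp":[[0,0,0.001],[0,0,0.001],[0,0,0]],"turn":[0,0,0]}' | egrep 'pos|force'
```

```text
tool_pos: [0.4903, -0.1556, 0.1839]
force: [0.7, 0.0, -3.4]
```

```bash
python3 -m inch '{"dp":[[0,0,0.001],[0,0,0.001],[0,0,0]],"turn":[0,0,0]}' | egrep 'pos|force'
```

```text
tool_pos: [0.4903, -0.1555, 0.1819]
force: [-0.3, -1.1, -1.5]
```

```bash
python3 -m inch '{"dp":[[0,0,0.001],[0,0,0.001],[0,0,0]],"turn":[0,0,0]}' | egrep 'pos|force'
```

```text
tool_pos: [0.4906, -0.1556, 0.1807]
force: [-2.2, 0.3, 4.5]
```

```bash
python3 -m inch '{"dp":[[0,0,0.001],[0,0,0.001],[0,0,0]],"turn":[0,0,0]}' | egrep 'pos|force'
```

```text
tool_pos: [0.4906, -0.1561, 0.1778]
force: [0.0, -1.5, 0.9]
```

```bash
python3 -m inch '{"dp":[[0,0,0.001],[0,0,0.001],[0,0,0]],"turn":[0,0,0]}' | egrep 'pos|force'
```

```text
tool_pos: [0.49, -0.155, 0.1753]
force: [0.6, -0.6, -2.0]
```

```bash
python3 -m inch '{"dp":[[0,0,0.001],[0,0,0.001],[0,0,0]],"turn":[0,0,0]}' | egrep 'pos|force'
```

```text
tool_pos: [0.4901, -0.1553, 0.1736]
force: [0.2, 0.1, -1.6]
```

Force vanished: it may have dropped. Look.

```bash
python3 -m inch '{"dp":[[0,0,-0.015],[0,0,-0.03],[0,0,-0.03],[0.04,0,0],[0.04,0,0],[0,0,0],[0,0,0]],"turn":[0,0,0,0,0,0,0]}'
python3 - <<'E'
from cell import sensors, vision
import cv2
o=sensors.get_obs();print(o['time_s'],o['tool_pos'],o['force'],o['grip_width'])
a=vision.read_camera('scene')[150:270,260:420]
cv2.imwrite('pics/s9.png',cv2.resize(a,None,fx=5,fy=5,interpolation=cv2.INTER_CUBIC))
print(vision.get_calibration('wrist')['pose'].tolist())
cv2.imwrite('pics/w9.png',vision.read_camera('wrist'))
E
```

```text
time_s: 25.45
tool_pos: [0.5101, -0.2325, 0.2496]
tool_rot: [-180.0, 0.0, -75.9]
force: [-0.4, 1.1, -2.7]
grip_width: 0.0233
25.45 [ 0.51008888 -0.23246002  0.24960457] [-0.43537383  1.14926846 -2.65469124] 0.023285084564103956
[[0.24448542515866178, -0.9233809926521468, -0.295963543859243, 0.5916349975855113], [-0.9696529271578871, -0.23290630282266347, -0.07434954579294233, -0.21098672236976093], [-0.0002788173730261686, 0.30515929694867794, -0.9523012788748417, 0.41152984272792104], [0.0, 0.0, 0.0, 1.0]]
```

View pics/s9.png

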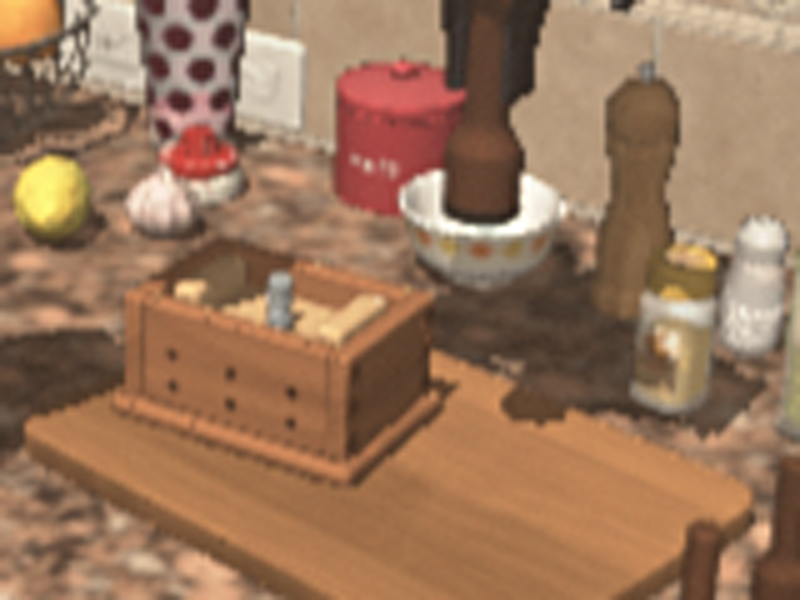

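View pics/w9.png

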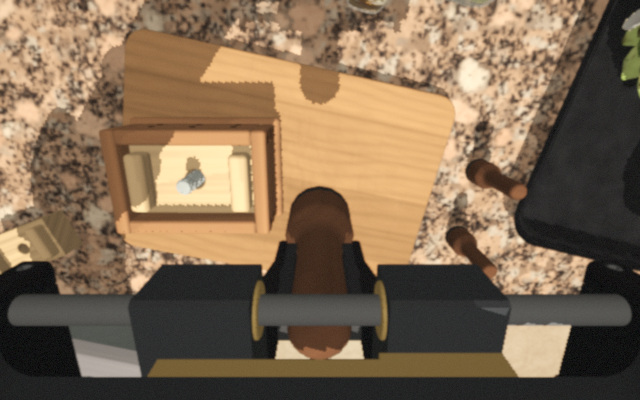

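Run:
```python
import cv2
a=cv2.imread('pics/w9.png')[110:250,90:290];cv2.imwrite('pics/w9z.png',cv2.resize(a,None,fx=4,fy=4,interpolation=cv2.INTER_CUBIC))
a=cv2.imread('pics/s9.png')[200:500,80:480];cv2.imwrite('pics/s9z.png',cv2.resize(a,None,fx=2,fy=2,interpolation=cv2.INTER_CUBIC))
```

```text
(no output)
```

View pics/w9z.png

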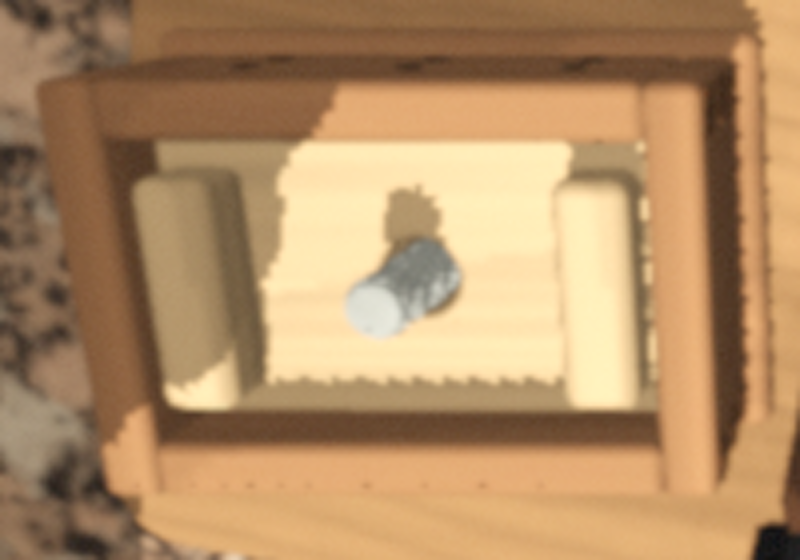

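View pics/s9z.png

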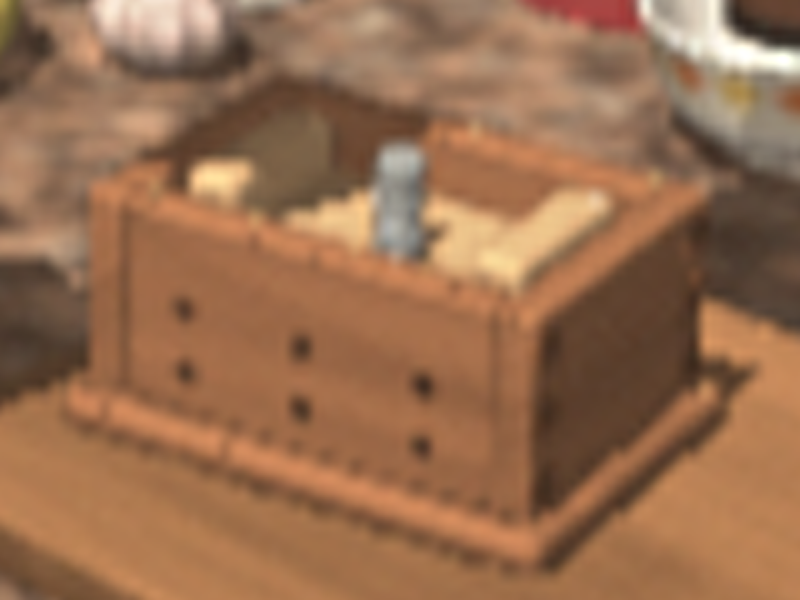

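Run:
```python
from h import *
np.set_printoptions(precision=4,suppress=True)
W=vision.get_calibration('wrist');S=vision.get_calibration('scene')
w=lambda u,v:unz(u,v,90,110,4.)
s=lambda u,v:(260+((80+u/2)+.5)/5-.5,150+((200+v/2)+.5)/5-.5)
L=w(187,293);R=w(596,293)
l=ray('',*L,.1,W);r=ray('',*R,.1,W);print(l,r,np.linalg.norm(l-r))
print('L',tri(W,w(160,400),S,s(190,182)),) 
print('R near-end',tri(W,w(598,405),S,s(498,262)))
print('R far-end',tri(W,w(596,180),S,s(598,197)))
for p in [(92,85),(645,85),(715,490),(110,495)]:print('rim',ray('',*w(*p),.099,W))
# rail lengths from pixel extents (56mm) -> depth scale
for a,b in[((135,180),(170,408)),((556,180),(570,408))]:
  print(np.linalg.norm(ray('',*w(*a),.1,W)-ray('',*w(*b),.1,W)))
```

```text
[ 0.4697 -0.0664  0.1   ] [ 0.493  -0.1585  0.1   ] 0.0950105512054119
L [ 0.4406 -0.0619  0.0944]
R near-end [ 0.4654 -0.1641  0.0976]
R far-end [ 0.5182 -0.1531  0.0964]
rim [ 0.5124 -0.0412  0.099 ]
rim [ 0.5426 -0.1605  0.099 ]
rim [ 0.4508 -0.1952  0.099 ]
rim [ 0.4133 -0.0522  0.099 ]
0.05480873035013086
0.054807719467068645
```

```bash
python3 -m inch '{"dp":[[0.015,0.018,0],[0.016,0.018,0],[0,0,0.03],[0,0,0.04],[0,0,0.04],[0,0,0.03],[0,0,0.01],[0,0,0]],"turn":[0,0,0,0,0,0,0,0]}'
python3 -m inch '{"dp":[[0,0,0],[0,0,0]],"turn":[0,0]}'|egrep 'pos|force'
```

```text
time_s: 26.55
tool_pos: [0.4827, -0.2714, 0.0994]
tool_rot: [-180.0, 0.0, -75.9]
force: [-0.1, -0.4, -2.2]
grip_width: 0.0231
tool_pos: [0.4833, -0.2724, 0.1005]
force: [0.1, -0.2, -2.3]
```

```bash
python3 -m inch '{"dp":[[0,0,0.002],[0,0,0.002],[0,0,0.002],[0,0,0.001],[0,0,0]],"turn":[0,0,0,0,0]}'|egrep 'pos|force'
```

```text
tool_pos: [0.4823, -0.2719, 0.0919]
force: [1.1, 0.3, -1.7]
```

```bash
python3 -m inch '{"dp":[[0,0,0.001],[0,0,0],[0,0,0]],"turn":[0,0,0]}'|egrep 'pos|force'
```

```text
tool_pos: [0.4824, -0.272, 0.0911]
force: [0.4, -0.7, -2.0]
```

```bash
python3 -m inch '{"dp":[[0,0,0.001],[0,0,0],[0,0,0]],"turn":[0,0,0]}'|egrep 'pos|force'
```

```text
tool_pos: [0.4826, -0.2721, 0.0904]
force: [-1.2, 0.9, 1.1]
```

Touchdown at 0.0904, the same height as at the grasp. Release.

```bash
python3 -m inch '{"dp":[[0,0,0],[0,0,0],[0,0,0],[0,0,0],[0,0,0],[0,0,0],[0,0,0],[0,0,0]],"turn":[0,0,0,0,0,0,0,0]}' -1
python3 - <<'E'
from cell import sensors, vision
import cv2
cv2.imwrite('pics/w10.png',vision.read_camera('wrist'))
E
```

```text
time_s: 29.18
tool_pos: [0.4824, -0.272, 0.0901]
tool_rot: [180.0, -0.0, -76.0]
force: [0.2, 0.2, 0.9]
grip_width: 0.0859
```

View pics/w10.png

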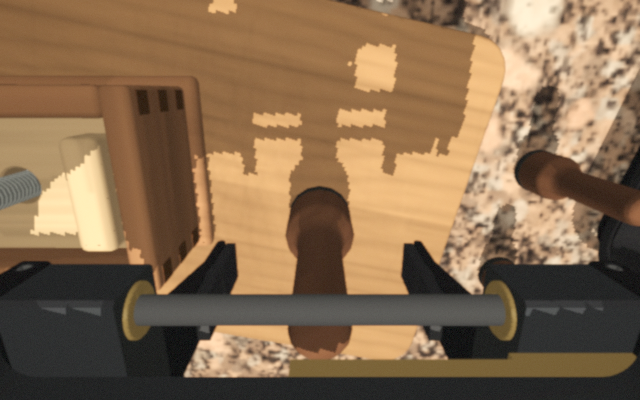

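The pounder stands between the open fingers, centred on column 320. Retract straight up.

```bash
python3 -m inch '{"dp":[[0,0,-0.02],[0,0,-0.03],[0,0,-0.04],[0,0,-0.04],[0,0,-0.03],[0,0,0],[0,0,0],[0,0,0]],"turn":[0,0,0,0,0,0,0,0]}'
python3 - <<'E'
from cell import sensors, vision
import cv2
a=vision.read_camera('scene')[150:300,210:450]
cv2.imwrite('pics/s11.png',cv2.resize(a,None,fx=3.3,fy=3.3,interpolation=cv2.INTER_CUBIC))
cv2.imwrite('pics/w11.png',vision.read_camera('wrist'))
E
```

```text
time_s: 30.22
tool_pos: [0.4817, -0.2717, 0.2485]
tool_rot: [179.9, 0.1, -76.0]
force: [-0.3, -0.2, 0.2]
grip_width: 0.087
```

View pics/s11.png

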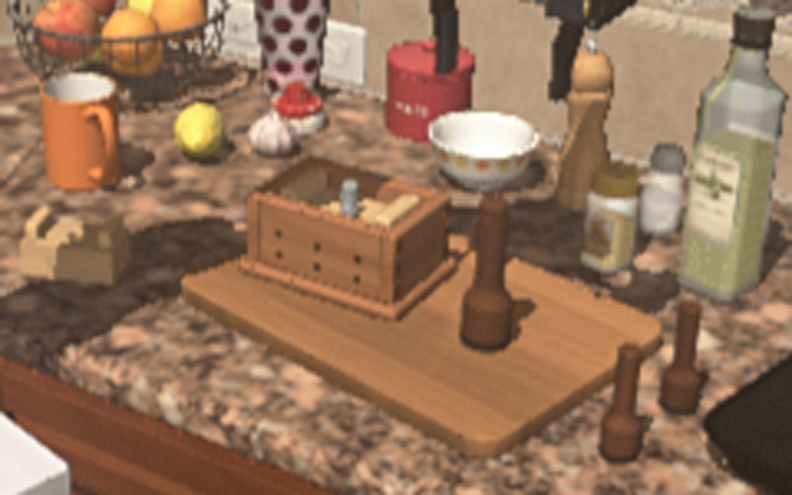

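View pics/w11.png

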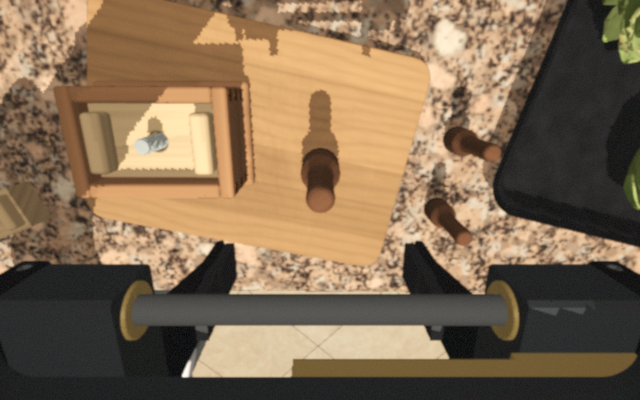

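The pounder stands upright on the board, the follower is sunk level with the rim, and the mug, bowl and jar are where they were. The robot is clear.

```bash
python3 -c "
from cell import env
print(env.sign_off())"
```

```text
the job is handed in; nothing more can be done
None
```

The follower dropped free and, by the camera checks, lies flat in the mould. The pounder stands released on the board, and I handed the job in at about 30 s of the 61 s allowed. No verdict was reported.

- **Freeing the follower:** I pressed the left (higher) rail, then the right, left and right again, in steps of 1–2 mm. The wrist force showed at most about 17.5 N vertically (about 19 N with the sideways part), against the 25 N limit. The fingers stayed above the follower throughout. On the fourth press the force vanished as it dropped.
- **Follower check:** Both rails appear level with the rim and equally long in the wrist picture. Triangulated points on the rails gave 94–98 mm, against about 100 mm expected. I took those few millimetres as measurement error. The first triangulation had been off by about the same amount: it put the left rail at 115 mm, when contact came at about 121 mm.
- **Pounder check:** It touched down at the same tool height as when I gripped it, 0.0904 against 0.0905 m, so it had not slipped. The pictures show it upright and clear of the open gripper.
- **Surroundings:** By eye, the mug, bowl and spice jar look unmoved in the last scene picture; I did not measure them.

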